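# Bring a hinge leaf to its jamb and hold the knuckles in line

### The arm

A 7-joint arm with a two-finger parallel gripper is mounted at the origin on a cart in front of the work surface, level with it; the furniture and walls round the work are solid. World frame = base frame: x ahead of the robot, y to its left, z up, the work surface at z = 0. Lengths are in m, angles in rad, forces in N, time in s.
With the tool pointing down it reaches from about 0.35 to 0.9 m from the base axis. Payload 8.1 kg.
Tool frame: the origin (TCP) lies at the very end of the fingers, on their centre line; the grasp point (between the pads) lies 19 mm behind it; x points along the fingers, z is the direction in which the jaws open and shut, and the axes are right-handed (so a half turn about x gives the same grasp; the last joint's range is limited). The gripper opens to 92 mm and grips with 3 to 60 N. Pads are 19 mm wide; open, the fingers measure 130 mm over their backs; the gripper's body (75 mm by 190 mm) begins 47 mm behind the grasp point.
Start: joints at [-1.347, 0.434, 0.025, 1.573, -0.012, 1.134, -0.075], TCP at [0.201, 0.592, 0.227] pointing down, gripper open.
Joint ranges: [-2.62, 2.62], [-0.44, 2.09], [-1.27, 1.32], [0.08, 2.57], [-1.32, 4.46], [0.12, 2], [-2.74, 2.74]. Speed limits (rad/s): [2.22, 2.22, 3.01, 3.01, 3.14, 3.14, 3.14].

### API

Orientations are given as a 3x3 rotation matrix whose columns are the frame's x, y, z axes.
In Python, from workcell import env gives the robot as it stands.
- The arm moves only by the tool arm_command, never from a script. Its argument "commands" is a list of rows, each a list of 7 numbers: the opening, from -1 (shut) to 1 (fully open), so that 0 is half open, then the shift along the tool's x, y, z in mm, then the turn, a rotation vector about the tool's x, y, z in degrees. In form: [[hand, x, y, z, wx, wy, wz], ...]. A call has exactly 5 rows; each row shifts and turns the commanded pose from where the row before left it, along the tool's axes as they then stand; what a row does not reach is not made up. A row lasts 1/8 s, in which the tool goes at most 62.5 mm and 10.7 degrees, less where a joint would pass 70% of its speed; a pose out of reach is approached as far as the arm can. A call with a gripper value outside its range is refused whole. The fingers move at their own pace and stop on an object; "squeeze" is the grip in N (left out, the last holds). Time passes only in rows, so rows that do not move let the fingers close, or fill a call up. It gives the time, the measured TCP pose, the force and the opening at its end, in the units of the state.
- env.get_obs(): the state, without advancing time (a new reading comes with each control period).
- env.snapshot(name): name is "scene" or "top" or "wrist"; returns a dict with "pixels" (480x640x3 uint8, red, green, blue), "camera_matrix" (3x3 intrinsics, pixels), "extrinsics" (4x4, takes a point from camera to world coordinates). Camera axes: x right, y up, looking along -z (the intrinsics and any distortion apply to the point x, -y, -z); pixel columns grow to the right and rows downward; lengths in m; the calibration is good to about 2 mm. A picture is of the moment at which its call begins. There is no depth.
- env.sign_off(): hands the job in, once; it reports no verdict.
The state is a dict: "t": time; "joints": joint angles; "joint_velocities": joint speeds; "tau": joint torques, N m; "ee_pos": TCP position; "ee_rot": TCP orientation; "contact_force": force on the tool from outside, world axes, zero at the start; "moment": the same for the moment, N m; "grip_width": opening from 0.0 (shut) to 1.0 (fully open).
Only numpy, scipy, OpenCV 4.12 (cv2) and the standard library are available. Lean on these libraries where they do the work, as an engineer would, in place of code of your own. Each camera call takes 0.05 s, during which the arm holds its last target.

### The job

Pull the drawer of the small parts cabinet out to its stop, take the loose steel hinge leaf out of it, and bring it to the jamb block so that its knuckle sits between the jamb's two knuckles with all three holes in line for the hinge pin and the leaf level. Finish while still holding it there in the gripper, in the air and steady, without pushing on the jamb block, so that the pin could be slid in; leave the drawer out and the other things where they are.

Things in the scene. Friction and masses are not known exactly. Their poses are not given: they have to be found in the camera images.
- cabinet: small grey parts cabinet with one blue-fronted drawer, 200 mm deep (x), 220 mm wide (y), 85 mm tall, fixed on top of the riser. Origin at the middle of its underside; its -x axis points out of the drawer front, towards the robot
- riser: low fixed grey platform on the left of the work surface, 535x330x62 mm, that carries the cabinet; origin at the middle of its underside
- cabinet_drawer0 (a joint): how far the drawer is out, m: 0 is shut, 0.134 is the stop; slides along the cabinet's -x with about 1 N of friction and stays where it is left. Starts nearly shut (0 to 0.015). Inside 155 mm deep, 178 mm wide; inner floor 22 mm and wall rims 63 mm above the riser, that is 84 and 125 mm above the work surface
- cabinet_drawer0_handle (a point): middle of the drawer's steel bar handle: a level round bar 11 mm thick and 110 mm long, along the cabinet's y, 109 mm above the work surface, its middle line 35 mm in front of the drawer front (two posts join it 8 mm inside its ends); moves with the drawer
- hinge_leaf: loose steel leaf, 0.15-0.28 kg, flat in the drawer, its x within 0.45 rad of straight ahead, knuckle to the right. Origin at the underside, mid-flange; z up. Grip the upright flange: 8 mm thick (y -4 to 4), 50 long (x), 42 tall. Plate 5 mm thick, 50 long runs along the bottom to y = -34 mm; an 18 mm wide neck joins it to the knuckle. In place, the flange stands 50 mm left of the hinge axis
- leaf_knuckle (a point): centre of the loose leaf's knuckle, at (0, -50, 10) mm in the leaf's frame: a tube along the leaf's x axis, 22 mm long, 20 mm outside, with a 10 mm hole
- jamb_block: fixed aluminium post 66x48x160 mm on a dark base plate 110x85x8 mm, right of the cabinet, with a fixed hinge leaf on top. Origin on the surface under the middle of the hinge axis, which runs along its x. Post and fixed plate lie at y < -16 mm, below z = 165 mm. A 5 mm brass pin waits in the far knuckle, clear of the gap; its head ends at x = 70 mm
- jamb_axis (a point): centre of the 27 mm gap between the two fixed knuckles, on the hinge axis, 170 mm above the surface, axis along the jamb block's x. The knuckles (tubes, 20 mm outside, 10 mm hole) span 13.5 to 30.5 mm either side and overhang the post's left (+y) side; the gap is open from above and from the left
- wipes_box: green and white carton of wipes, 68x115x116 mm; bystander, loose, origin at the middle of its underside
- sample_bottle_125: small white wide-mouth bottle, 46 mm across, 92 mm tall; bystander, loose, origin at the middle of its underside
- petri_stack: two closed clear petri dishes, 62 mm across, 30 mm tall; bystander, loose, origin at the middle of its underside
- marker_0: white marker pen with black cap, lying, 13x120x11 mm; bystander, loose, origin at the middle of its underside
- hexkey_set: red folding hex key block, 26x88x22 mm; bystander, loose, origin at the middle of its underside
- screwdriver: screwdriver with orange handle, lying, 23x165x21 mm; bystander, loose, origin at the middle of its underside

How it is judged:
On the way, in this order (a step that is already met when the one before it is completed fails the run):
1. the drawer is pulled out to its stop (to within 7 mm) (value of joint cabinet_drawer0 above 0.127 m), for 0.2 s.
2. the leaf is lifted out of the drawer in the gripper (height (world z) of hinge_leaf above 0.135 m and contact force between the fingers and hinge_leaf above 1 N), for 0.2 s.
At the end, for the whole second after the job is handed in: knuckle centre within 4 mm of the middle of the gap on the hinge axis, hole axes within 0.09 rad, leaf level within 0.15 rad and still, gripped by the fingers, leaf and arm each pressing on the jamb block with under 3 N, drawer at least 115 mm out (distance between leaf_knuckle and jamb_axis below 0.004 m and angle between the x axis of hinge_leaf and the x axis of jamb_block, either way round below 0.09 rad and angle between hinge_leaf's own z axis and vertical below 0.15 rad and contact force between the fingers and hinge_leaf above 1 N and contact force between each of hinge_leaf, the arm and jamb_block below 3 N and linear speed of hinge_leaf below 0.02 m/s and value of joint cabinet_drawer0 above 0.115 m); the arm keeps its last pose, push and grip.
It fails at once if a bystander is moved by more than 25 mm (distance of any of wipes_box, sample_bottle_125, petri_stack, marker_0, hexkey_set, screwdriver from where it was at the start of the episode above 0.025 m).
It also fails if it takes over 59 s, if anything falls off the work surface, if the arm or the gripper's body presses on something with over 40 N, if the wrist force passes 120 N, or if a joint passes its speed limit or range.

## Working session

There is one attempt and no reset: what is moved stays moved. The work goes in short steps, Python scripts to look and compute and a tool call to move; the robot and the scene stay as the last step left them, time stands still between calls to the robot, and variables do not carry over. Pictures are saved under pics/ and viewed, and the job is handed in when it is done.

Besides the shell and the picture viewer there is one more tool, called after "Request:" by a JSON object that holds its "api" and its "payload". arm_command: Moves the arm, as the interface text tells. Its arguments: {"type":"object","properties":{"commands":{"type":"array"},"squeeze":{"type":"number"}},"required":["commands"]}

```bash
ls; mkdir -p pics; python3 - <<'E'
from workcell import env
import cv2, numpy as np
o=env.get_obs()
for k,v in o.items(): print(k,np.round(v,4).tolist())
for n in ["scene","top","wrist"]:
    s=env.snapshot(n)
    cv2.imwrite(f"pics/{n}0.png",s["pixels"][:,:,::-1])
    print(n,np.round(s["camera_matrix"],1).tolist(),np.round(s["extrinsics"],4).tolist(),[k for k in s])
E
```

```text
pics
t 0.0
joints [-1.3466, 0.4352, 0.0249, 1.5741, -0.0116, 1.134, -0.0751]
joint_velocities [0.0012, -0.0001, -0.0009, -0.0002, 0.0007, 0.0005, -0.0012]
tau [0.0002, -66.7867, 0.985, -31.4459, -0.0606, 0.0431, 0.0002]
ee_pos [0.2005, 0.5914, 0.226]
ee_rot [[-0.0004, -0.9471, 0.321], [-0.0015, 0.321, 0.9471], [-1.0, -0.0001, -0.0015]]
contact_force [1.0879, -0.0448, 0.7166]
moment [-0.0208, 0.0034, -0.0235]
grip_width 0.9974
scene [[464.2, 0.0, 315.6], [0.0, 464.2, 241.6], [0.0, 0.0, 1.0]] [[0.4199, 0.6808, -0.6002, 0.0007], [-0.9075, 0.3048, -0.2891, -0.3717], [-0.0139, 0.666, 0.7458, 0.7974], [0.0, 0.0, 0.0, 1.0]] ['pixels', 'camera_matrix', 'extrinsics']
top [[544.1, 0.0, 318.9], [0.0, 544.1, 246.1], [0.0, 0.0, 1.0]] [[-0.0071, 0.9812, -0.1927, 0.3271], [-1.0, -0.0065, 0.0039, -0.092], [0.0026, 0.1927, 0.9813, 1.1045], [0.0, 0.0, 0.0, 1.0]] ['pixels', 'camera_matrix', 'extrinsics']
wrist [[380.9, 0.0, 314.6], [0.0, 380.9, 241.3], [0.0, 0.0, 1.0]] [[0.321, -0.9017, -0.2898, 0.1214], [0.9471, 0.3048, 0.1005, 0.6178], [-0.0023, -0.3067, 0.9518, 0.3835], [0.0, 0.0, 0.0, 1.0]] ['pixels', 'camera_matrix', 'extrinsics']
```

View pics/top0.png

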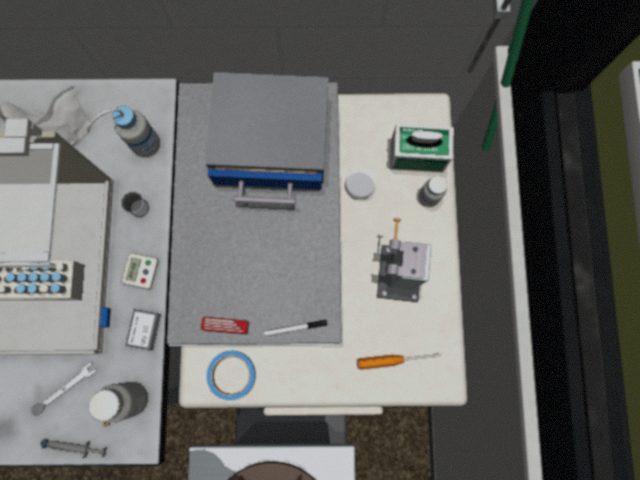

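View pics/scene0.png

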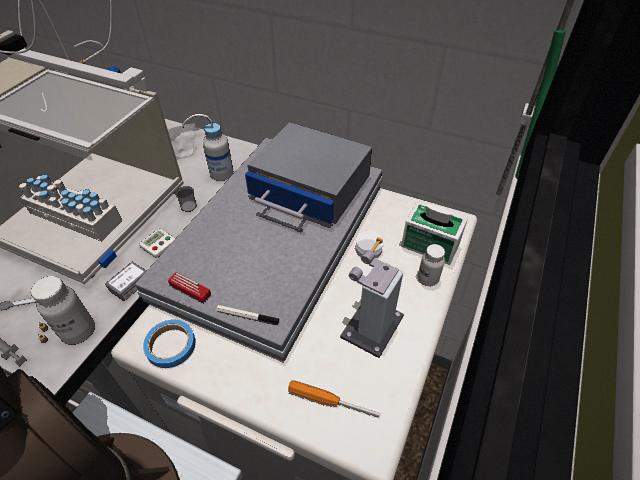

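View pics/wrist0.png

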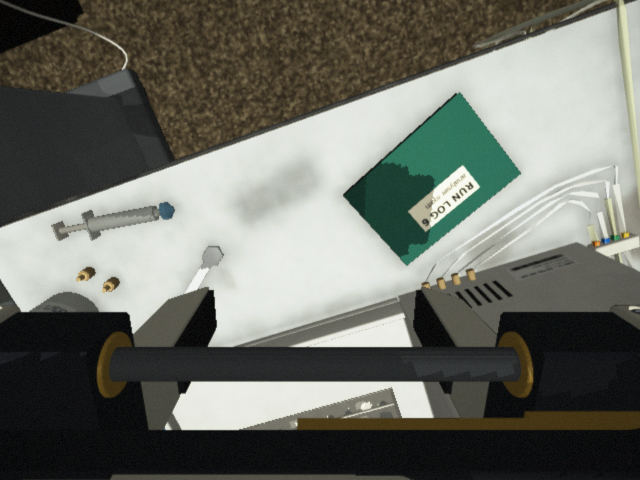

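```bash
cat > h.py <<'E'
from workcell import env
import cv2, numpy as np
def ray(s,u,v):
    K=s["camera_matrix"];E=s["extrinsics"]
    d=np.array([(u-K[0,2])/K[0,0],-(v-K[1,2])/K[1,1],-1.])
    return E[:3,3],E[:3,:3]@d
def onz(s,u,v,z):
    o,d=ray(s,u,v); return o+d*(z-o[2])/d[2]
def two(s1,p1,s2,p2):
    o1,d1=ray(s1,*p1);o2,d2=ray(s2,*p2)
    d1=d1/np.linalg.norm(d1);d2=d2/np.linalg.norm(d2)
    A=np.stack([d1,-d2],1);t=np.linalg.lstsq(A,o2-o1,rcond=None)[0]
    a=o1+t[0]*d1;b=o2+t[1]*d2
    return (a+b)/2,np.linalg.norm(a-b)
def proj(s,P):
    K=s["camera_matrix"];E=s["extrinsics"]
    c=E[:3,:3].T@(np.asarray(P,float)-E[:3,3])
    return np.array([K[0,0]*c[0]/-c[2]+K[0,2],K[1,1]*-c[1]/-c[2]+K[1,2]])
def crop(s,u0,v0,w,h,k,name):
    im=s["pixels"][v0:v0+h,u0:u0+w,::-1]
    cv2.imwrite(name,cv2.resize(im,None,fx=k,fy=k,interpolation=cv2.INTER_CUBIC))
E
python3 - <<'E'
from h import *
t=env.snapshot("top");s=env.snapshot("scene")
np.save("pics/t.npy",t,allow_pickle=True);np.save("pics/s.npy",s,allow_pickle=True)
crop(t,200,150,140,80,5,"pics/th.png")
crop(t,360,210,80,100,6,"pics/tj.png")
crop(s,230,160,120,80,6,"pics/sh.png")
crop(s,335,225,90,75,8,"pics/sj.png")
E
```

```text
(no output)
```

View pics/th.png

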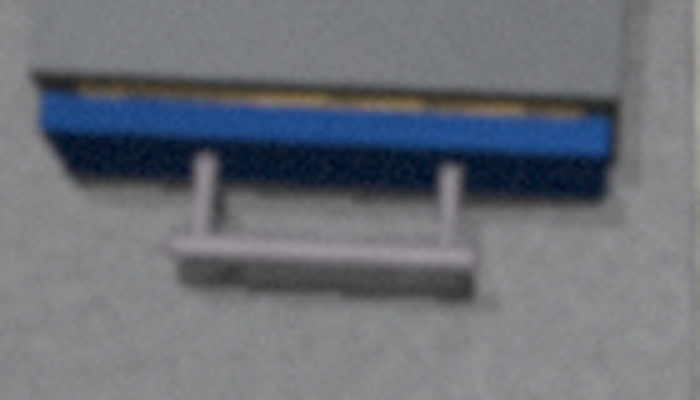

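View pics/tj.png

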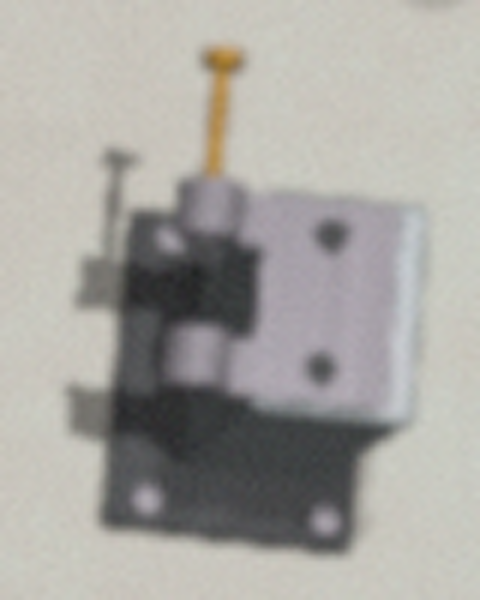

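View pics/sh.png

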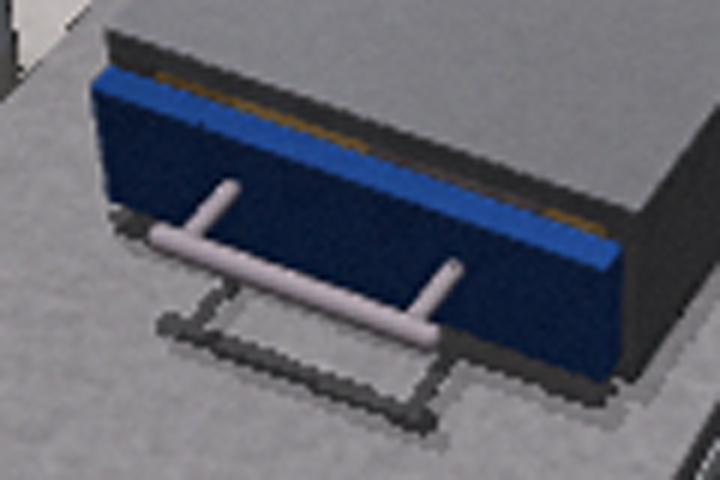

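View pics/sj.png

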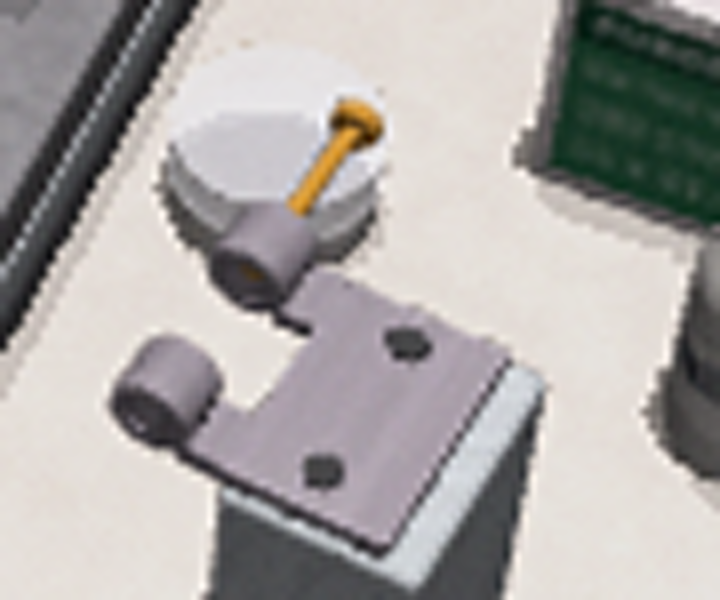

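```bash
python3 - <<'E'
from h import *
t=np.load("pics/t.npy",allow_pickle=True).item();s=np.load("pics/s.npy",allow_pickle=True).item()
c=lambda x,y,k,u,v:((x+.5)/k-.5+u,(y+.5)/k-.5+v)
for a,b in [((174,246),(162,238)),((474,259),(430,333))]:
    pt=c(*a,5,200,150);ps=c(*b,6,230,160)
    print("h",onz(t,*pt,.109).round(4),onz(s,*ps,.109).round(4),two(t,pt,s,ps))
# front lower/upper edge
for x,y in [(45,132),(608,155)]: print("front top edge",onz(t,*c(x,y,5,200,150),.13).round(4))
T=lambda x,y,z=.17:onz(t,*c(x,y,6,360,210),z).round(4)
print("pinhead",T(222,58),"far",T(214,183,.18),T(215,236,.18),"near",T(203,326,.18),T(197,385,.18),"mid",T(207,281))
S=lambda x,y,z=.17:onz(s,*c(x,y,8,335,225),z).round(4)
print("S far ring",S(243,278),"near ring",S(148,405), "pinhead", S(357,125))
for n,P in [("marker",(295,327,.068)),("hex",(225,325,.084)),("petri",(360,185,.03)),("driver",(380,362,.02)),("bottle",(434,185,.09))]:
    print(n,onz(t,P[0],P[1],P[2]).round(3))
E
```

```text
h [0.6151 0.0636 0.109 ] [0.6143 0.0639 0.109 ] (array([0.61499394, 0.06395848, 0.1084761 ]), np.float64(0.0007957456491912901))
h [ 0.6093 -0.0502  0.109 ] [ 0.6101 -0.046   0.109 ] (array([ 0.60707862, -0.04923112,  0.11356818]), np.float64(0.002900772967983691))
front top edge [0.6536 0.1096 0.13  ]
front top edge [ 0.6433 -0.1011  0.13  ]
pinhead [ 0.5581 -0.2335  0.17  ] far [ 0.5185 -0.2284  0.18  ] [ 0.5028 -0.2281  0.18  ] near [ 0.4766 -0.2238  0.18  ] [ 0.4595 -0.2215  0.18  ] mid [ 0.4914 -0.2268  0.17  ]
S far ring [ 0.5032 -0.2246  0.17  ] near ring [ 0.4622 -0.2187  0.17  ] pinhead [ 0.5559 -0.2322  0.17  ]
marker [ 0.375 -0.05   0.068]
hex [0.379 0.079 0.084]
petri [ 0.666 -0.182  0.03 ]
driver [ 0.309 -0.214  0.02 ]
bottle [ 0.646 -0.321  0.09 ]
```

Request:
{"api": "arm_command", "payload": {"commands": [[-1,-60,0,0,0,0,0],[-1,-20,-25,-37,0,0,0],[-1,0,-30,-44,0,0,0],[-1,0,-30,-44,0,0,0],[-1,0,-30,-44,0,0,0]]}}

```text
t: 0.88
ee_pos: [0.2557, 0.3932, 0.3068]
ee_rot: [[0.0, -0.947, 0.321], [0.0, 0.321, 0.947], [-1.0, -0.0, 0.0]]
contact_force: [1.1, 0.5, 0.5]
grip_width: 0.505
```

Request:
{"api": "arm_command", "payload": {"commands": [[-1,0,-27,-40,0,0,0],[-1,0,-27,-40,0,0,0],[-1,0,-37,-34,0,0,0],[-1,0,-37,-34,0,0,0],[-1,0,-37,-34,0,0,0]]}}

```text
t: 1.5
ee_pos: [0.3536, 0.168, 0.3069]
ee_rot: [[0.0, -0.947, 0.321], [0.001, 0.321, 0.947], [-1.0, -0.0, 0.001]]
contact_force: [1.0, 1.0, 0.4]
grip_width: 0.014
```

Request:
{"api": "arm_command", "payload": {"commands": [[-1,0,-37,-34,0,0,0],[-1,0,-37,-34,0,0,0],[-1,0,0,0,-8,0,0],[-1,0,0,0,-8,0,0],[-1,0,-40,0,0,0,0]]}}

```text
t: 2.12
ee_pos: [0.4403, 0.0798, 0.307]
ee_rot: [[-0.0, -0.999, 0.044], [0.002, 0.044, 0.999], [-1.0, 0.001, 0.002]]
contact_force: [0.1, -0.8, 0.2]
grip_width: 0.003
```

Request:
{"api": "arm_command", "payload": {"commands": [[-1,10,-48,-16,0,0,0],[-1,30,-48,-16,0,0,0],[-1,40,-48,-16,0,0,0],[-1,40,-48,-16,0,0,0],[-1,0,0,0,0,0,0]]}}

```text
t: 2.75
ee_pos: [0.6271, 0.0056, 0.184]
ee_rot: [[-0.007, -0.999, 0.05], [-0.003, 0.05, 0.999], [-1.0, 0.007, -0.004]]
contact_force: [-1.0, 0.2, -0.2]
grip_width: 0.006
```

```bash
python3 - <<'E'
from h import *
o=env.get_obs();print(o["ee_pos"].round(4),o["contact_force"].round(2))
for n in ["scene","wrist"]:
    s=env.snapshot(n); cv2.imwrite(f"pics/{n}1.png",s["pixels"][:,:,::-1])
    if n=="scene": print(proj(s,o["ee_pos"]))
E
```

```text
[0.6271 0.0056 0.184 ] [-1.03  0.17 -0.16]
[280.70654103 176.1588448 ]
```

View pics/wrist1.png

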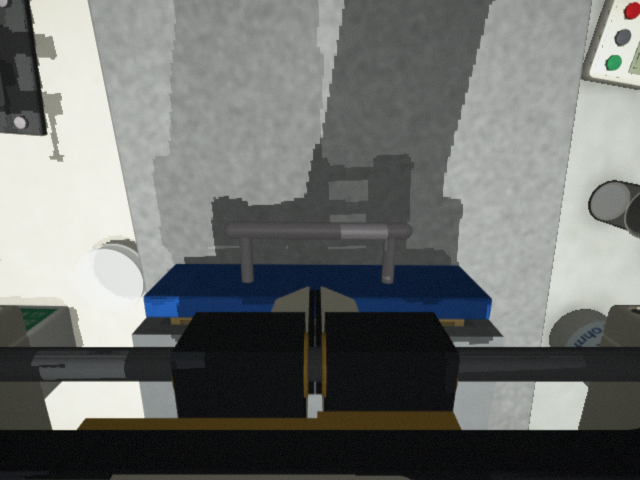

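View pics/scene1.png

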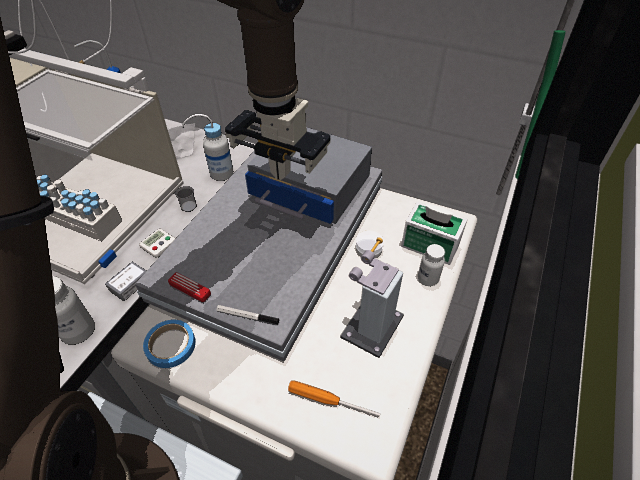

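```bash
python3 - <<'E'
from h import *
s=env.snapshot("wrist");o=env.get_obs()
print(onz(s,231,231,.109),onz(s,408,230,.109),proj(s,o["ee_pos"]),o["ee_pos"],s["extrinsics"].round(3).tolist())
print("front edge",onz(s,180,265,.066),onz(s,462,265,.066),onz(s,147,300,.13),onz(s,490,300,.13))
E
```

```text
[ 0.60972179 -0.04710332  0.109     ] [0.61451406 0.06740172 0.109     ] [317.45412143 310.75595108] [0.62691299 0.00777397 0.18972406] [[0.048, -0.951, -0.304, 0.544], [0.999, 0.045, 0.017, 0.011], [-0.002, -0.305, 0.952, 0.346], [0.0, 0.0, 0.0, 1.0]]
front edge [ 0.64757043 -0.10098829  0.066     ] [0.65811572 0.12085049 0.066     ] [ 0.64618799 -0.09978807  0.13      ] [0.65634141 0.11481078 0.13      ]
```

Request:
{"api": "arm_command", "payload": {"commands": [[-1,0,-4,0,0,0,0],[-1,25,0,0,0,0,0],[-1,25,0,0,0,0,0],[-1,15,0,0,0,0,0],[-1,0,0,0,0,0,0]]}}

```text
t: 3.52
ee_pos: [0.6307, 0.0079, 0.1243]
ee_rot: [[-0.001, -0.999, 0.047], [0.0, 0.047, 0.999], [-1.0, 0.001, 0.0]]
contact_force: [-0.2, 0.1, -0.7]
grip_width: 0.006
```

Request:
{"api": "arm_command", "payload": {"commands": [[-1,12,0,0,0,0,0],[-1,12,0,0,0,0,0],[-1,7,0,0,0,0,0],[-1,0,0,0,0,0,0],[-1,0,0,0,0,0,0]]}}

```text
t: 4.15
ee_pos: [0.6314, 0.0073, 0.0934]
ee_rot: [[0.0, -0.999, 0.048], [-0.0, 0.048, 0.999], [-1.0, -0.0, -0.0]]
contact_force: [1.6, 0.3, -0.5]
grip_width: 0.007
```

Request:
{"api": "arm_command", "payload": {"commands": [[-1,0,8,0,0,0,0],[-1,0,15,0,0,0,0],[-1,0,25,0,0,0,0],[-1,0,25,0,0,0,0],[-1,0,25,0,0,0,0]]}}

```text
t: 4.78
ee_pos: [0.5327, 0.0125, 0.0937]
ee_rot: [[0.002, -0.999, 0.047], [0.001, 0.047, 0.999], [-1.0, -0.002, 0.001]]
contact_force: [2.0, 0.9, -0.6]
grip_width: 0.003
```

Request:
{"api": "arm_command", "payload": {"commands": [[-1,0,15,0,0,0,0],[-1,0,8,0,0,0,0],[-1,0,2,0,0,0,0],[-1,0,0,0,0,0,0],[-1,0,0,0,0,0,0]]}}

```text
t: 5.4
ee_pos: [0.5087, 0.0132, 0.0931]
ee_rot: [[0.0, -0.999, 0.048], [-0.0, 0.048, 0.999], [-1.0, -0.0, -0.0]]
contact_force: [-0.2, -0.1, -0.1]
grip_width: 0.002
```

Request:
{"api": "arm_command", "payload": {"commands": [[-1,0,4,0,0,0,0],[-1,0,3,0,0,0,0],[-1,0,2,0,0,0,0],[-1,0,2,0,0,0,0],[-1,0,0,0,0,0,0]]}}

```text
t: 6.02
ee_pos: [0.498, 0.0138, 0.0934]
ee_rot: [[0.002, -0.999, 0.048], [-0.0, 0.048, 0.999], [-1.0, -0.002, -0.0]]
contact_force: [3.9, -0.2, -2.1]
grip_width: 0.006
```

Request:
{"api": "arm_command", "payload": {"commands": [[-1,0,2,0,0,0,0],[-1,0,1,0,0,0,0],[-1,0,0,0,0,0,0],[-1,0,0,0,0,0,0],[-1,0,0,0,0,0,0]]}}

```text
t: 6.65
ee_pos: [0.4979, 0.0138, 0.0939]
ee_rot: [[0.007, -0.999, 0.048], [-0.001, 0.048, 0.999], [-1.0, -0.007, -0.0]]
contact_force: [12.2, -0.4, -10.8]
grip_width: 0.003
```

```bash
python3 - <<'E'
from h import *
o=env.get_obs();print(o["ee_pos"].round(4),o["contact_force"].round(2))
for n in ["scene","wrist","top"]:
    s=env.snapshot(n); cv2.imwrite(f"pics/{n}2.png",s["pixels"][:,:,::-1])
E
```

```text
[0.4979 0.0138 0.0939] [ 12.24  -0.4  -10.75]
```

View pics/scene2.png

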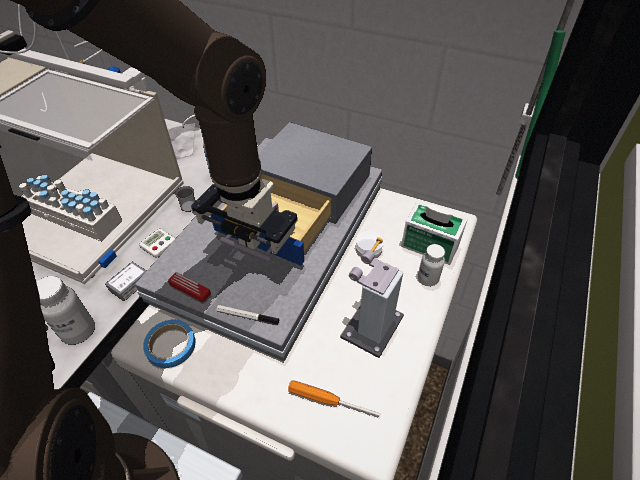

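View pics/top2.png

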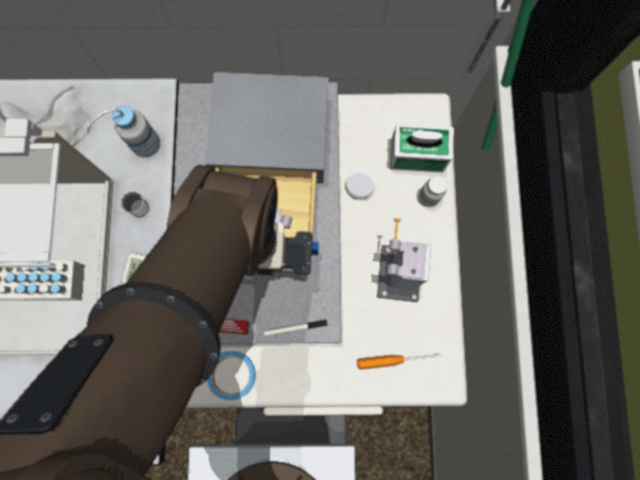

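Request:
{"api": "arm_command", "payload": {"commands": [[-1,0,-7,0,0,0,0],[-1,-20,0,0,0,0,0],[-1,-50,0,0,0,0,0],[-1,-50,-20,0,0,0,0],[1,-40,-50,0,0,0,0]]}}

```text
t: 7.42
ee_pos: [0.569, 0.0105, 0.2546]
ee_rot: [[-0.001, -0.999, 0.047], [0.002, 0.047, 0.999], [-1.0, 0.001, 0.002]]
contact_force: [1.0, -0.0, 0.0]
grip_width: 0.069
```

Request:
{"api": "arm_command", "payload": {"commands": [[1,0,-45,0,0,0,0],[1,0,-30,0,0,0,0],[1,0,0,0,0,0,0],[1,0,0,0,0,0,0],[1,0,0,0,0,0,0]]}}

```text
t: 8.05
ee_pos: [0.6439, 0.0068, 0.2524]
ee_rot: [[-0.001, -0.999, 0.048], [0.0, 0.048, 0.999], [-1.0, 0.001, 0.0]]
contact_force: [0.1, 1.1, -0.1]
grip_width: 0.606
```

```bash
python3 - <<'E'
from h import *
o=env.get_obs();print(o["ee_pos"].round(4),o["contact_force"].round(2))
for n in ["scene","wrist","top"]:
    s=env.snapshot(n); cv2.imwrite(f"pics/{n}3.png",s["pixels"][:,:,::-1]); np.save(f"pics/{n}3.npy",s,allow_pickle=True)
E
```

```text
[0.6439 0.0068 0.2524] [ 0.13  1.12 -0.1 ]
```

View pics/wrist3.png

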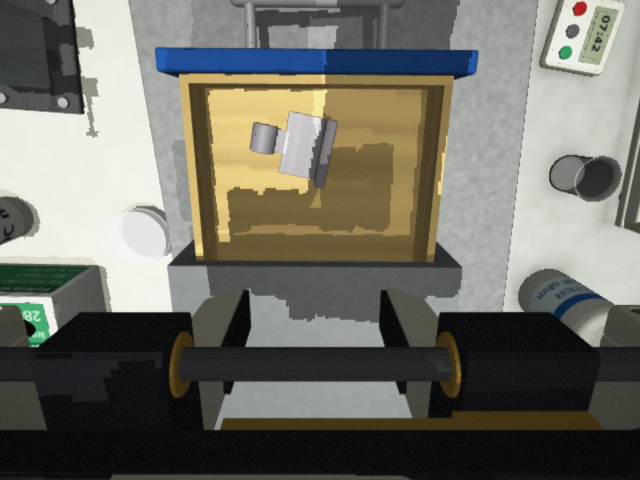

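View pics/top3.png

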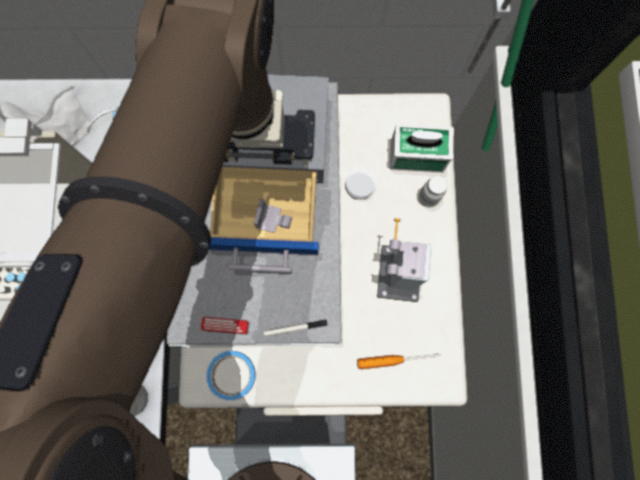

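```bash
python3 - <<'E'
from h import *
s=np.load("pics/wrist3.npy",allow_pickle=True).item()
crop(s,240,100,110,100,6,"pics/w3c.png")
E
```

```text
(no output)
```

View pics/w3c.png

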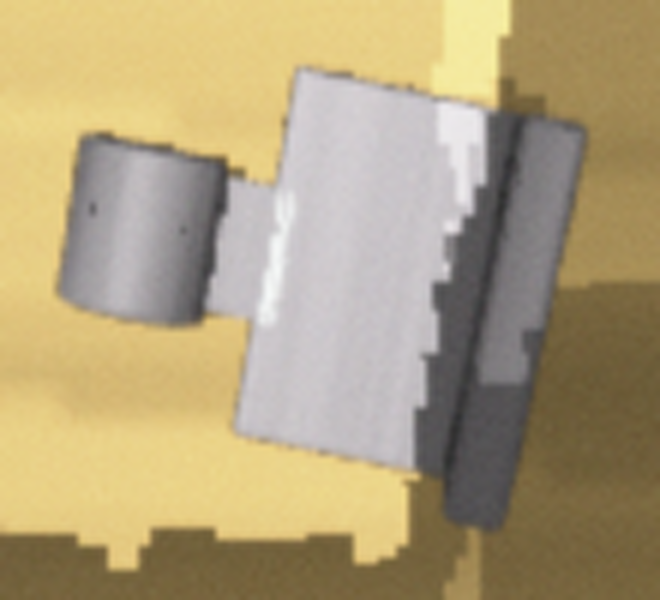

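```bash
python3 - <<'E'
from h import *
s=np.load("pics/wrist3.npy",allow_pickle=True).item()
C=lambda x,y,z:onz(s,(x+.5)/6-.5+240,(y+.5)/6-.5+100,z)
q=[C(*p,.126) for p in [(525,117),(588,128),(503,531),(445,520)]]
for a in q: print(a.round(4))
c=sum(q)/4; d=(q[2]+q[3]-q[0]-q[1])[:2]; n=np.linalg.norm(d)/2; d/=2*n
print("centre",c,"len",n,"w",np.linalg.norm(q[0]-q[1]),"dir",d,"yaw",np.arctan2(d[1],d[0]))
k=[C(*p,.094+.008) for p in [(82,136),(225,158),(62,298),(203,325)]]
print("knuckle",(sum(k)/4).round(4))
R=np.array([[d[0],-d[1]],[d[1],d[0]]]); print("pred knuckle",c[:2]+R@[0,-.05])
# top view check
t=np.load("pics/top3.npy",allow_pickle=True).item(); crop(t,245,185,60,60,8,"pics/t3c.png")
print(proj(t,c),proj(t,list(c[:2]+R@[0,-.05])+[.1]))
E
```

```text
[0.5612 0.0188 0.126 ]
[0.5628 0.0262 0.126 ]
[0.6103 0.0142 0.126 ]
[0.6086 0.0071 0.126 ]
centre [0.58571817 0.01660141 0.126     ] len 0.04888204986184229 w 0.007578571042650432 dir [ 0.9700284  -0.24299159] yaw -0.24544868775417855
knuckle [ 0.5729 -0.0306  0.102 ]
pred knuckle [ 0.57356859 -0.03190001]
[257.99289506 211.36689107] [284.92654242 220.90677424]
```

View pics/t3c.png

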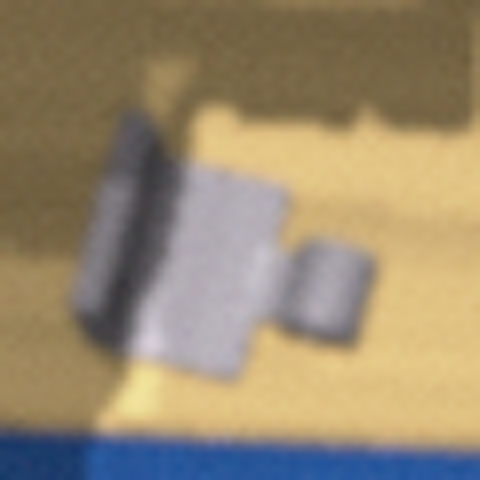

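Request:
{"api": "arm_command", "payload": {"commands": [[-0.35,0,30,4,0,0,0],[-0.35,0,28.6,3,0,0,0],[-0.35,30,0,0,6,0,0],[-0.35,40,0,0,5.3,0,0],[-0.35,20,0,0,0,0,0]]}}

```text
t: 8.82
ee_pos: [0.5855, 0.017, 0.1607]
ee_rot: [[-0.002, -0.97, 0.243], [0.0, 0.243, 0.97], [-1.0, 0.002, -0.0]]
contact_force: [0.3, 0.1, -0.8]
grip_width: 0.339
```

Request:
{"api": "arm_command", "payload": {"commands": [[-0.35,0,0,0,0,0,0],[-0.35,0,0,0,0,0,0],[-0.35,0,0,0,0,0,0],[-0.35,0,0,0,0,0,0],[-0.35,0,0,0,0,0,0]]}}

```text
t: 9.45
ee_pos: [0.5869, 0.0166, 0.1626]
ee_rot: [[0.001, -0.97, 0.242], [0.0, 0.242, 0.97], [-1.0, -0.0, 0.0]]
contact_force: [-0.2, -0.9, 0.1]
grip_width: 0.324
```

```bash
python3 - <<'E'
from h import *
o=env.get_obs();print(o["ee_pos"].round(4),o["ee_rot"].round(4).tolist(),o["contact_force"].round(2),o["grip_width"])
for n in ["wrist"]:
    s=env.snapshot(n); cv2.imwrite(f"pics/{n}4.png",s["pixels"][:,:,::-1]); np.save(f"pics/{n}4.npy",s,allow_pickle=True)
E
```

```text
[0.5869 0.0166 0.1626] [[0.0005, -0.9702, 0.2423], [0.0002, 0.2423, 0.9702], [-1.0, -0.0005, 0.0003]] [-0.18 -0.91  0.07] 0.32379677066036866
```

View pics/wrist4.png

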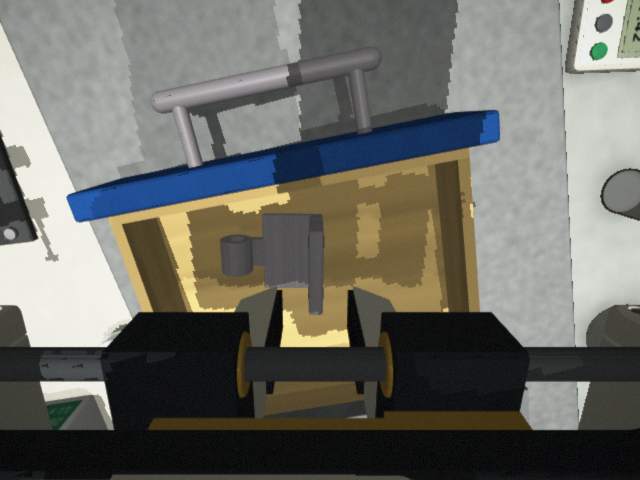

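Request:
{"api": "arm_command", "payload": {"commands": [[-0.35,25,1,0,0,0,0],[-0.35,25,0,0,0,0,0],[-0.35,10,0,0,0,0,0],[-0.35,6,0,0,0,0,0],[-0.35,0,0,0,0,0,0]]}}

```text
t: 10.12
ee_pos: [0.586, 0.0167, 0.0965]
ee_rot: [[0.0, -0.97, 0.243], [-0.0, 0.243, 0.97], [-1.0, -0.0, 0.0]]
contact_force: [-0.1, 0.4, 1.0]
grip_width: 0.327
```

Request:
{"api": "arm_command", "payload": {"commands": [[-1,0,0,0,0,0,0],[-1,0,0,0,0,0,0],[-1,0,0,0,0,0,0],[-1,0,0,0,0,0,0],[-1,0,0,0,0,0,0]], "squeeze": 45}}

```text
t: 10.75
ee_pos: [0.586, 0.0169, 0.0967]
ee_rot: [[0.001, -0.97, 0.242], [0.0, 0.242, 0.97], [-1.0, -0.001, 0.001]]
contact_force: [-1.0, 0.5, 4.8]
grip_width: 0.081
```

Request:
{"api": "arm_command", "payload": {"commands": [[-1,-10,0,0,0,0,0],[-1,-25,0,0,0,0,0],[-1,-45,0,0,0,0,0],[-1,-50,0,0,0,0,0],[-1,-45,0,0,0,0,0]]}}

```text
t: 11.38
ee_pos: [0.5854, 0.0164, 0.2732]
ee_rot: [[-0.0, -0.97, 0.243], [-0.0, 0.243, 0.97], [-1.0, -0.0, -0.0]]
contact_force: [0.6, -0.2, -2.8]
grip_width: 0.081
```

Request:
{"api": "arm_command", "payload": {"commands": [[-1,0,0,0,0,0,0],[-1,0,0,0,0,0,0],[-1,0,0,0,0,0,0],[-1,0,0,0,0,0,0],[-1,0,0,0,0,0,0]]}}

```text
t: 12.0
ee_pos: [0.5855, 0.0167, 0.2706]
ee_rot: [[-0.001, -0.97, 0.243], [-0.0, 0.243, 0.97], [-1.0, 0.001, -0.001]]
contact_force: [0.8, -0.8, -2.4]
grip_width: 0.083
```

```bash
python3 - <<'E'
from h import *
o=env.get_obs();print(o["ee_pos"].round(4),o["ee_rot"].round(4).tolist(),o["contact_force"].round(2),o["grip_width"])
for n in ["wrist","scene","top"]:
    s=env.snapshot(n); cv2.imwrite(f"pics/{n}5.png",s["pixels"][:,:,::-1]); np.save(f"pics/{n}5.npy",s,allow_pickle=True)
E
```

```text
[0.5855 0.0167 0.2706] [[-0.001, -0.9701, 0.2425], [-0.0003, 0.2425, 0.9701], [-1.0, 0.0009, -0.0006]] [ 0.77 -0.8  -2.37] 0.08269473154312922
```

View pics/wrist5.png

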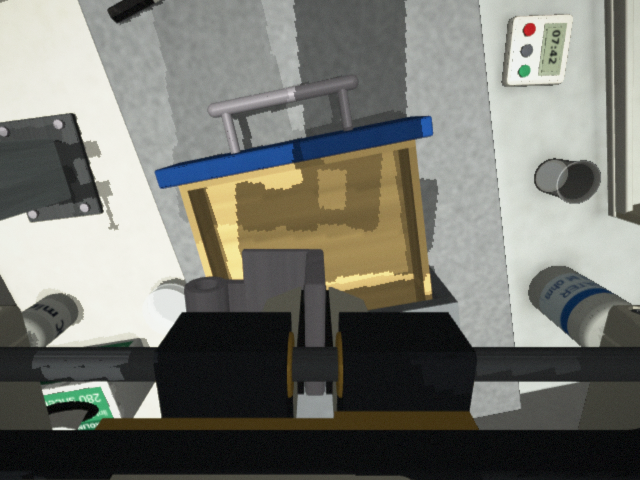

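View pics/scene5.png

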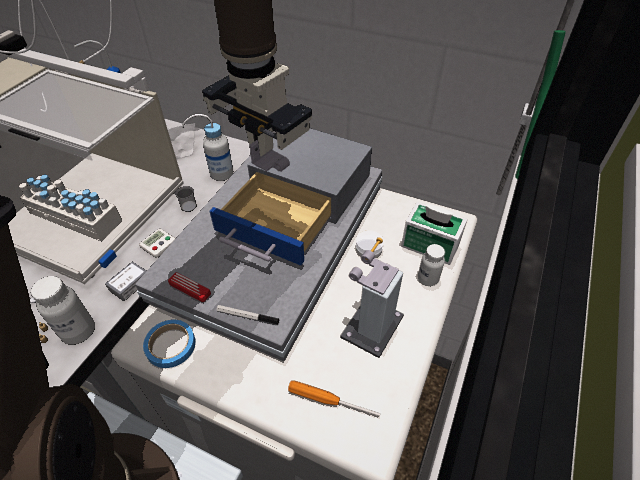

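Request:
{"api": "arm_command", "payload": {"commands": [[-1,0,-11,-44,0,0,0],[-1,0,-11,-44,0,0,0],[-1,0,-11,-44,0,0,0],[-1,0,-11,-44,0,0,0],[-1,0,0,0,-6.6,0,0]]}}

```text
t: 12.78
ee_pos: [0.5846, -0.17, 0.2715]
ee_rot: [[0.0, -0.991, 0.134], [-0.003, 0.134, 0.991], [-1.0, -0.0, -0.003]]
contact_force: [0.7, 0.7, -2.5]
grip_width: 0.085
```

Request:
{"api": "arm_command", "payload": {"commands": [[-1,0,0,0,0,0,0],[-1,0,0,0,0,0,0],[-1,0,0,0,0,0,0],[-1,0,0,0,0,0,0],[-1,0,0,0,0,0,0]]}}

```text
t: 13.4
ee_pos: [0.5858, -0.1644, 0.2712]
ee_rot: [[0.0, -0.992, 0.129], [0.0, 0.129, 0.992], [-1.0, -0.0, 0.0]]
contact_force: [0.3, -0.3, -2.6]
grip_width: 0.086
```

```bash
python3 - <<'E'
from h import *
o=env.get_obs();print(o["ee_pos"].round(4),o["ee_rot"].round(4).tolist(),o["contact_force"].round(2),o["grip_width"])
for n in ["wrist","scene","top"]:
    s=env.snapshot(n); cv2.imwrite(f"pics/{n}6.png",s["pixels"][:,:,::-1]); np.save(f"pics/{n}6.npy",s,allow_pickle=True)
E
```

```text
[ 0.5858 -0.1644  0.2712] [[0.0, -0.9916, 0.1292], [0.0, 0.1292, 0.9916], [-1.0, -0.0, 0.0]] [ 0.26 -0.3  -2.61] 0.08629867156464703
```

View pics/wrist6.png

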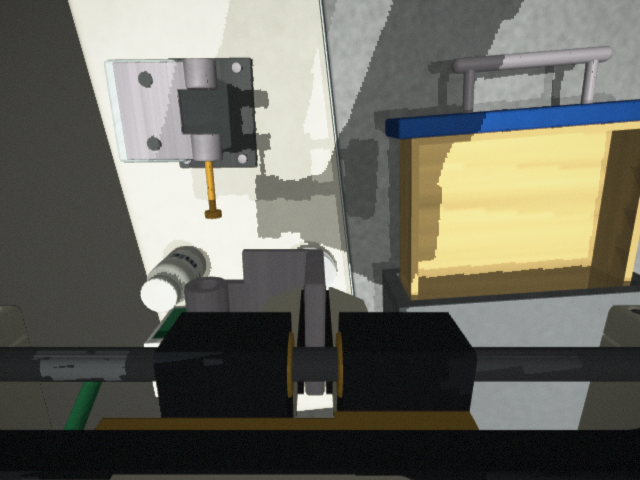

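```bash
python3 - <<'E'
from h import *
s=np.load("pics/wrist6.npy",allow_pickle=True).item()
crop(s,155,45,100,80*1,6,"pics/w6a.png")
crop(s,165,110,80,120,5,"pics/w6p.png")
crop(s,180,240,160,80,5,"pics/w6b.png")
E
```

View pics/w6a.png

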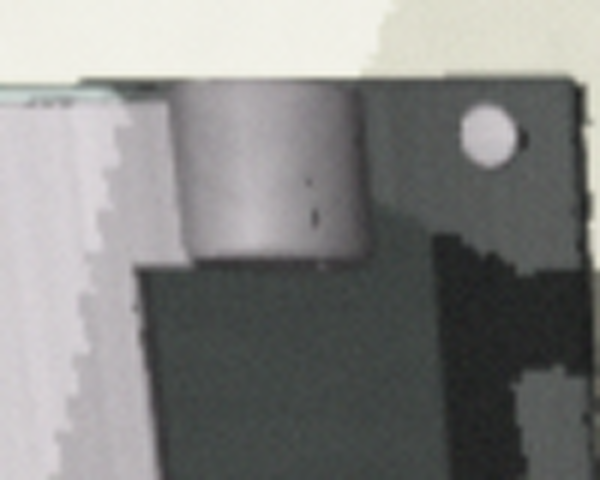

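View pics/w6p.png

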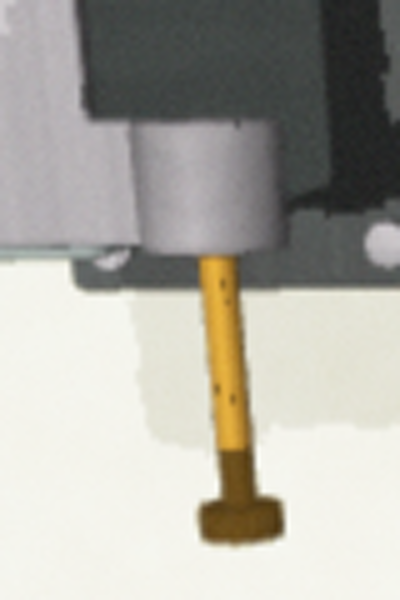

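View pics/w6b.png

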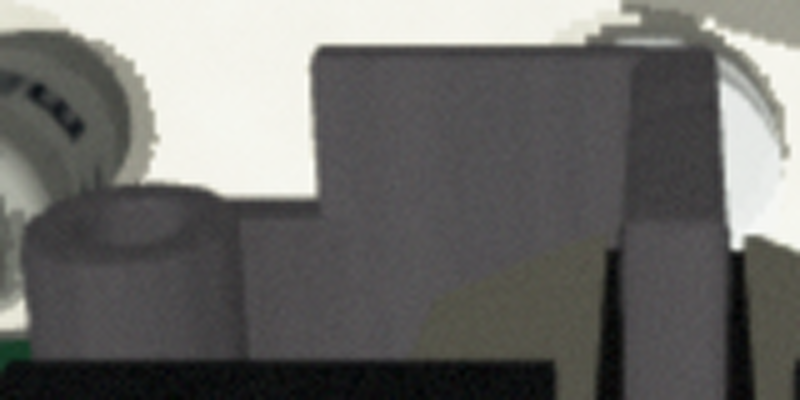

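```bash
python3 - <<'E'
from h import *
s=np.load("pics/wrist6.npy",allow_pickle=True).item();o=env.get_obs()
a=lambda x,y:((x+.5)/6-.5+155,(y+.5)/6-.5+45)
b=lambda x,y:((x+.5)/5-.5+165,(y+.5)/5-.5+110)
L=np.array([a(175,95),a(190,255),b(132,125),b(147,248)]);R=np.array([a(362,95),a(372,255),b(277,125),b(288,245)])
def plane(P):
    D=np.array([ray(s,*p)[1] for p in P]);D/=np.linalg.norm(D,axis=1)[:,None]
    n=np.linalg.svd(D)[2][2]; return n*np.sign(n[1])
nl,nr=plane(L),plane(R); n=nl+nr; n/=np.linalg.norm(n)
O=s["extrinsics"][:3,3]; print("cam",O)
# radius check: angle between planes and distance
ang=np.arccos(nl@nr)/2
d=np.array([-n[1],n[0]]);d/=np.linalg.norm(d);d*=np.sign(d[0])
def ypl(x,z): return O[1]-(n[0]*(x-O[0])+n[2]*(z-O[2]))/n[1]
dirv=np.cross(n,[0,0,1]);dirv/=np.linalg.norm(dirv);dirv*=np.sign(dirv[0])
print("axis yaw",np.arctan2(dirv[1],dirv[0]))
p0=np.array([.49,ypl(.49,.17),.17]); w=O-p0; perp=w-(w@dirv)*dirv
print("implied radius",np.sin(ang)*np.linalg.norm(perp),"axis pt",p0)
def along(u,v,z):
    q=onz(s,u,v,z);return q
for nme,p,off in [("near out",a(268,80),-.0305),("near in",a(278,258),-.0135),("far in",b(207,122),.0135),("far out",b(217,252),.0305)]:
    q=onz(s,*p,.18); t=(q-p0)@dirv-off; print(nme,q.round(4),"centre->",(p0+t*dirv).round(4))
print("pin",onz(s,*b(217,258),.17),onz(s,*b(240,500),.17))
E
```

```text
cam [ 0.5029747  -0.15420266  0.42868723]
axis yaw -0.12515793022292743
implied radius 0.009217942477815644 axis pt [ 0.49       -0.22462858  0.17      ]
near out [ 0.46  -0.218  0.18 ] centre-> [ 0.4899 -0.2246  0.17  ]
near in [ 0.4762 -0.2206  0.18  ] centre-> [ 0.4893 -0.2245  0.17  ]
far in [ 0.5032 -0.2234  0.18  ] centre-> [ 0.4895 -0.2246  0.17  ]
far out [ 0.5191 -0.2256  0.18  ] centre-> [ 0.4885 -0.2244  0.17  ]
pin [ 0.52056133 -0.22862704  0.17      ] [ 0.55343521 -0.23254273  0.17      ]
```

```bash
python3 - <<'E'
from h import *
s=np.load("pics/wrist6.npy",allow_pickle=True).item();o=env.get_obs()
p=o["ee_pos"];R=o["ee_rot"]
# leaf frame: x=-ytool, y=ztool, z=-xtool ; origin at TCP + xtool*.0127
def W(l,ox=0,oz=.0127): l=np.array(l)/1000; return p+R@np.array([oz-l[2],-(l[0]+ox),l[1]])
B=lambda uv:((uv-[180,240]+.5)*5-.5).round(1)
for n,l in [("plate corner top",(-25,-34,5)),("plate corner bot",(-25,-34,0)),("flange out bot",(-25,4,0)),("flange out top",(-25,4,42)),("flange in top",(-25,-4,42)),("flange in 5",(-25,-4,5)),("knuck front ctr",(-11,-50,10)),("kn front left",(-11,-60,10)),("kn front right",(-11,-40,10)),("kn front top",(-11,-50,20)),("kn front bot",(-11,-50,0))]:
    print(n,B(proj(s,W(l))), B(proj(s,W(l,ox=.001))))
E
```

```text
plate corner top [312.   63.4] [312.7  73.6]
plate corner bot [321.7  45.7] [322.3  55.7]
flange out bot [723.9  46. ] [723.8  56. ]
flange out top [737.3 231.8] [737.2 244.3]
flange in top [628.4 231.8] [628.5 244.2]
flange in 5 [638.2  63.6] [638.3  73.8]
knuck front ctr [136.6 225.4] [137.5 235.4]
kn front left [ 27.6 225.3] [ 28.8 235.3]
kn front right [245.6 225.5] [246.3 235.5]
kn front top [105.5 273.2] [106.5 283.7]
kn front bot [164.5 182.5] [165.4 192.1]
```

Request:
{"api": "arm_command", "payload": {"commands": [[-1,0,22,-5.5,0,0,0],[-1,0,22,-5.5,0,0,0],[-1,0,22,-5.5,0,0,0],[-1,0,22,-5.5,0,0,0],[-1,0,0,0,-0.3,0,0]]}}

```text
t: 14.18
ee_pos: [0.4943, -0.1757, 0.2716]
ee_rot: [[0.0, -0.992, 0.126], [0.001, 0.126, 0.992], [-1.0, -0.0, 0.001]]
contact_force: [-0.1, -0.1, -2.0]
grip_width: 0.083
```

Request:
{"api": "arm_command", "payload": {"commands": [[-1,20,0,0,0,0,0],[-1,25,0,0,0,0,0],[-1,15,0,0,0,0,0],[-1,0,0,0,0,0,0],[-1,0,0,0,0,0,0]]}}

```text
t: 14.8
ee_pos: [0.4963, -0.1753, 0.2119]
ee_rot: [[0.001, -0.992, 0.124], [-0.0, 0.124, 0.992], [-1.0, -0.001, -0.0]]
contact_force: [0.2, -0.4, -1.9]
grip_width: 0.084
```

```bash
python3 - <<'E'
from h import *
o=env.get_obs();print(o["ee_pos"].round(4),o["ee_rot"].round(4).tolist(),o["contact_force"].round(2),o["grip_width"])
print("knuckle",(o["ee_pos"]+o["ee_rot"]@[.0027,0,-.05]).round(4))
for n in ["wrist","scene","top"]:
    s=env.snapshot(n); cv2.imwrite(f"pics/{n}7.png",s["pixels"][:,:,::-1]); np.save(f"pics/{n}7.npy",s,allow_pickle=True)
    if n=="scene": crop(s,320,200,130,100,6,"pics/s7c.png")
    if n=="wrist": crop(s,140,200,160,120,5,"pics/w7c.png")
E
```

```text
[ 0.4963 -0.1753  0.2119] [[0.0009, -0.9923, 0.1242], [-0.0003, 0.1242, 0.9923], [-1.0, -0.001, -0.0002]] [ 0.2  -0.36 -1.94] 0.08381478367286795
knuckle [ 0.4901 -0.2249  0.2092]
```

View pics/s7c.png

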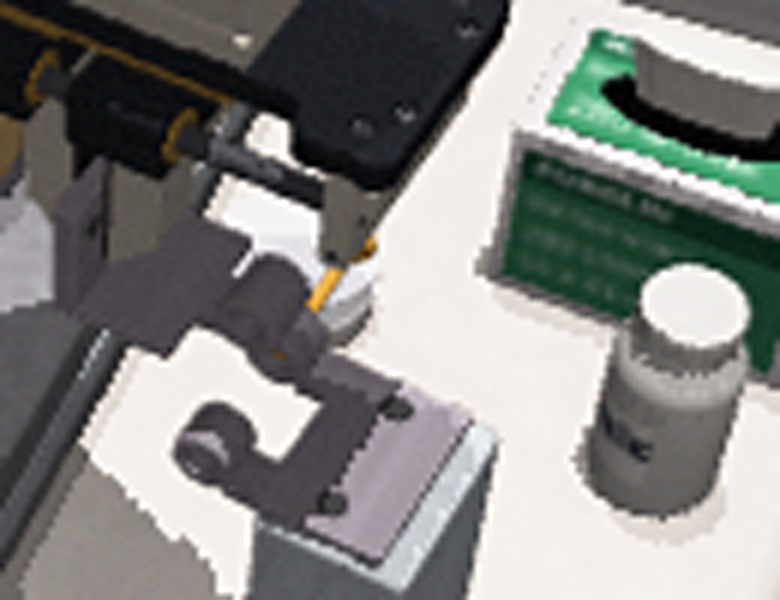

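View pics/w7c.png

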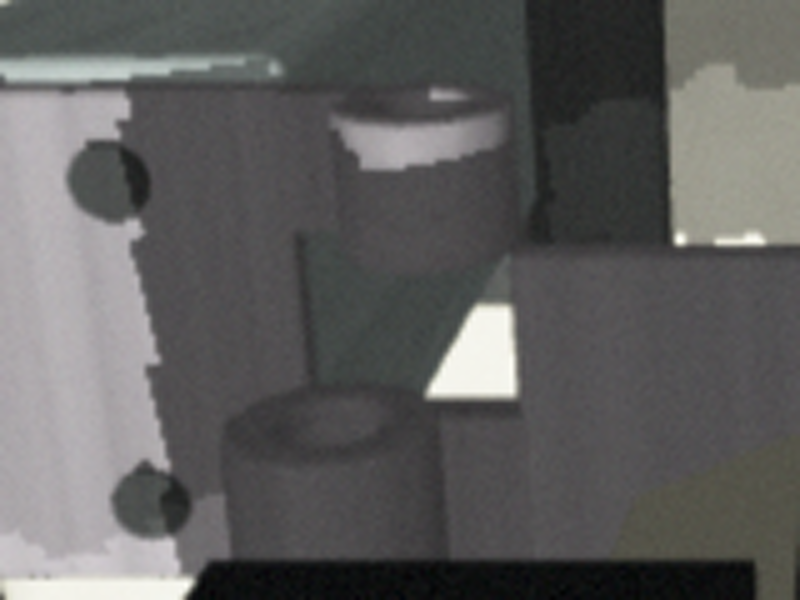

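```bash
python3 - <<'E'
from h import *
o=env.get_obs();kn=o["ee_pos"]+o["ee_rot"]@[.0027,0,-.05]
d=np.array([np.cos(.125),-np.sin(.125),0]);e=np.array([-d[1],d[0],0]);J=np.array([.4893,-.2245,.17]);z=np.array([0,0,.01])
for n,u0,v0,k in [("wrist",140,200,5),("scene",320,200,6)]:
    s=np.load(f"pics/{n}7.npy",allow_pickle=True).item()
    B=lambda P:((proj(s,P)-[u0,v0]+.5)*k-.5).round(0)
    print(n,"near outer ctr",B(J-.0305*d),"near out top",B(J-.0305*d+z),"near in top",B(J-.0135*d+z),"L",B(J-.0305*d-e*.01),"R",B(J-.0305*d+e*.01),
     "far in ctr",B(J+.0135*d),"leaf near ctr",B(kn-.011*d),"leaf near L",B(kn-.011*d-e*.01),"leaf far ctr",B(kn+.011*d))
E
```

```text
wrist near outer ctr [424. 102.] near out top [402. 127.] near in top [414. 282.] L [331. 102.] R [516. 102.] far in ctr [451. 472.] leaf near ctr [339. 425.] leaf near L [230. 425.] leaf far ctr [359. 636.]
scene near outer ctr [203. 464.] near out top [205. 442.] near in top [234. 402.] L [235. 479.] R [172. 450.] far in ctr [276. 361.] leaf near ctr [246. 328.] leaf near L [279. 342.] leaf far ctr [284. 277.]
```

Request:
{"api": "arm_command", "payload": {"commands": [[-1,5,0.8,0.6,0,0,0],[-1,10,0,0,0,0,0],[-1,8,0,0,0,0,0],[-1,0,0,0,0,0,0],[-1,0,0,0,0,0,0]]}}

```text
t: 15.58
ee_pos: [0.495, -0.1745, 0.1883]
ee_rot: [[-0.0, -0.992, 0.124], [-0.0, 0.124, 0.992], [-1.0, 0.0, -0.0]]
contact_force: [0.2, 0.0, -2.2]
grip_width: 0.084
```

Request:
{"api": "arm_command", "payload": {"commands": [[-1,5,0,0,0,0,0],[-1,5,0,0,0,0,0],[-1,4,0,0,0,0,0],[-1,2,0,0,0,0,0],[-1,0,0,0,0,0,0]]}}

```text
t: 16.2
ee_pos: [0.4948, -0.1744, 0.1721]
ee_rot: [[-0.0, -0.992, 0.124], [0.0, 0.124, 0.992], [-1.0, 0.0, 0.0]]
contact_force: [0.9, -0.6, -1.9]
grip_width: 0.081
```

Request:
{"api": "arm_command", "payload": {"commands": [[-1,0,0,0,0,0,0],[-1,0,0,0,0,0,0],[-1,0,0,0,0,0,0],[-1,0,0,0,0,0,0],[-1,0,0,0,0,0,0]]}}

```text
t: 16.82
ee_pos: [0.495, -0.1744, 0.1723]
ee_rot: [[0.0, -0.992, 0.124], [0.0, 0.124, 0.992], [-1.0, -0.0, 0.0]]
contact_force: [0.4, 0.7, -2.5]
grip_width: 0.083
```

```bash
python3 - <<'E'
from h import *
P=[]
for i in range(6):
    s=env.snapshot("wrist"); o=env.get_obs(); P.append(o["ee_pos"]); 
print(np.round(P,4).tolist(),o["contact_force"].round(2),o["moment"].round(2),o["grip_width"])
print("knuckle",(o["ee_pos"]+o["ee_rot"]@[.0027,0,-.05]).round(4))
for n in ["wrist","scene","top"]:
    s=env.snapshot(n); cv2.imwrite(f"pics/{n}8.png",s["pixels"][:,:,::-1]); np.save(f"pics/{n}8.npy",s,allow_pickle=True)
    if n=="scene": crop(s,320,220,100,75,8,"pics/s8c.png")
    if n=="wrist": crop(s,140,200,160,120,5,"pics/w8c.png")
E
```

```text
[[0.495, -0.1744, 0.1723], [0.495, -0.1744, 0.1723], [0.4949, -0.1744, 0.1722], [0.4949, -0.1744, 0.1723], [0.495, -0.1744, 0.1722], [0.495, -0.1744, 0.1723]] [-0.42 -0.54 -1.94] [ 0.03 -0.03 -0.03] 0.08411740568747927
knuckle [ 0.4888 -0.224   0.1695]
```

View pics/s8c.png

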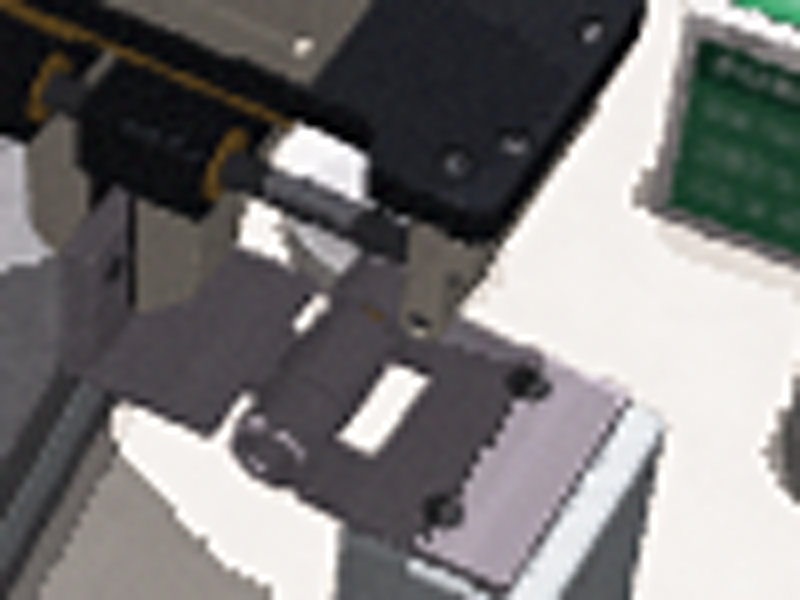

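View pics/w8c.png

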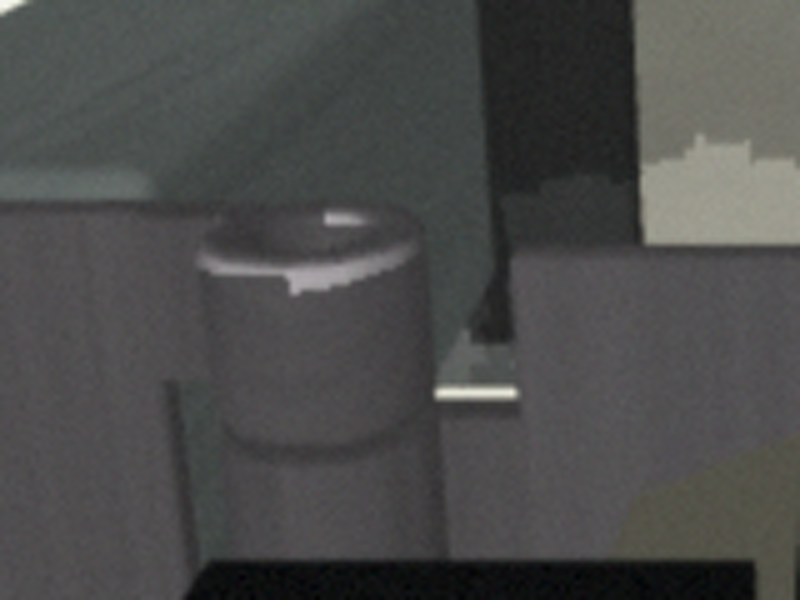

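Request:
{"api": "arm_command", "payload": {"commands": [[-1,-0.4,-0.5,-0.4,0,0,0],[-1,0,0,0,0,0,0],[-1,0,0,0,0,0,0],[-1,0,0,0,0,0,0],[-1,0,0,0,0,0,0]]}}

```text
t: 17.9
ee_pos: [0.4954, -0.1748, 0.1726]
ee_rot: [[0.0, -0.992, 0.124], [0.0, 0.124, 0.992], [-1.0, -0.0, 0.0]]
contact_force: [-0.5, -0.4, -2.8]
grip_width: 0.083
```

```bash
python3 - <<'E'
from h import *
d=np.array([np.cos(.125),-np.sin(.125),0]);e=np.array([-d[1],d[0],0]);J=np.array([.4893,-.2245,.17]);z=np.array([0,0,.01])
F=[]
for n,u0,v0,k in [("wrist",140,200,5),("scene",320,220,8),("top",0,0,1)]:
    s=env.snapshot(n); o=env.get_obs(); F.append(o["contact_force"])
    cv2.imwrite(f"pics/{n}9.png",s["pixels"][:,:,::-1])
    B=lambda P:((proj(s,P)-[u0,v0]+.5)*k-.5).round(0)
    if n!="top": crop(s,u0,v0,800//k,600//k,k,f"pics/{n}9c.png")
    kn=o["ee_pos"]+o["ee_rot"]@[.0027,0,-.05]
    print(n,"jamb near-in top",B(J-.0135*d+z),"leaf near top",B(kn-.011*d+z),"leaf far top",B(kn+.011*d+z),"jamb far in top",B(J+.0135*d+z))
print("kn",kn.round(4),np.round(F,2).tolist(),np.abs(o["joint_velocities"]).max(),o["grip_width"])
E
```

```text
wrist jamb near-in top [304. 449.] leaf near top [307. 473.] leaf far top [329. 695.] jamb far in top [332. 721.]
scene jamb near-in top [312. 376.] leaf near top [317. 368.] leaf far top [366. 300.] jamb far in top [372. 293.]
top jamb near-in top [393. 264.] leaf near top [393. 263.] leaf far top [394. 250.] jamb far in top [394. 249.]
kn [ 0.4892 -0.2244  0.1699] [[0.3, -0.8, -2.55], [0.47, -0.04, -2.44], [0.12, 1.07, -2.18]] 0.0017829136766187867 0.08592495742844429
```

View pics/wrist9c.png

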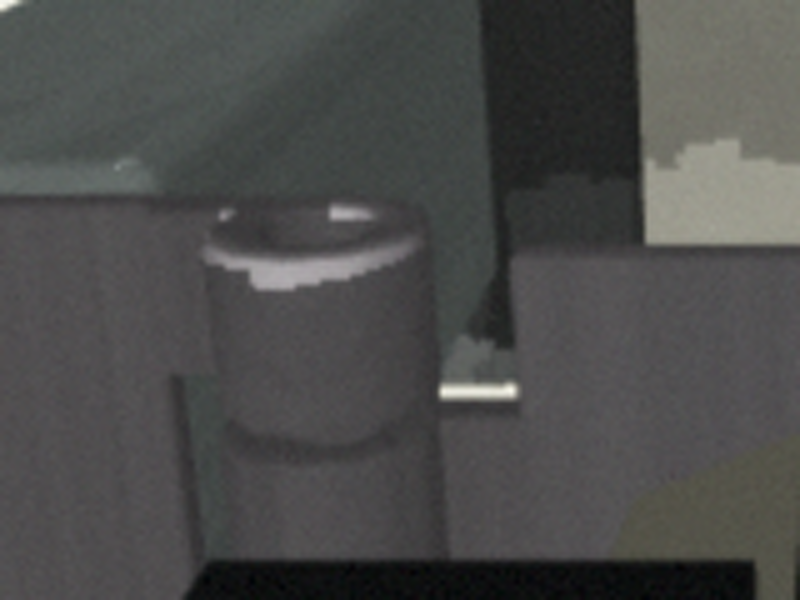

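View pics/scene9.png

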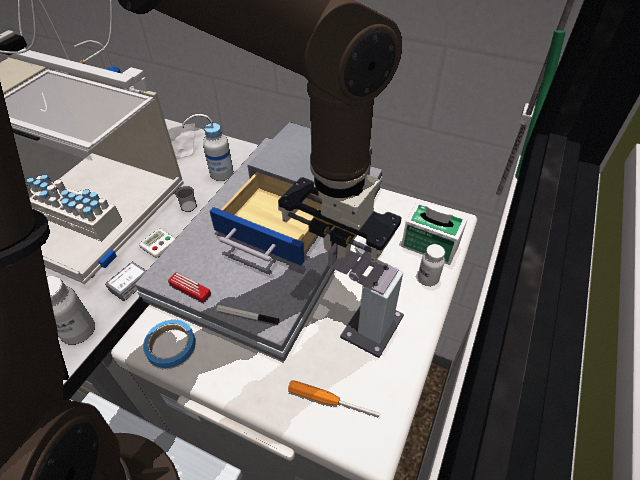

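```bash
python3 - <<'E'
from workcell import env
print(env.sign_off())
E
```

```text
the job is handed in; nothing more can be done
None
```

I pulled the drawer out to its stop, lifted the leaf out by its flange at 45 N, and lowered its knuckle into the jamb gap. I handed the job in at about 18 s, with the leaf still held there in the gripper. The sign-off gives no verdict, so what follows is from my own last checks.

- **Drawer:** the pulling force rose to 12 N with no more travel, so it was at the stop. The last scene picture shows it still out and the bystanders looking unmoved.
- **Knuckle position:** the arm pose puts the knuckle at (0.4892, -0.2244, 0.1699). The gap centre I measured is (0.4893, -0.2245, 0.170). That is well under 1 mm apart, though the camera calibration is only good to about 2 mm.
- **Alignment:** the hole axes differ by about 0.001 rad. The last wrist picture shows the two tubes in line, with a small gap left between their faces.
- **Forces and motion:** the outside force was about 2.4 N downward, which is the leaf's own weight, so I saw no sign of pushing on the jamb. The arm was still, with joint speeds under 0.002 rad/s.
- **Small disagreement:** while the leaf was held up, the top edge of its flange appeared about 1 mm from where I predicted. That could be a pitch of up to 0.03 rad or rounded edges; it is inside the level limit, so I left it.

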